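# Clamp a painting panel in the studio's screw press

### The arm

A 6-joint arm with a two-finger parallel gripper is mounted at the origin on the work surface. World frame = base frame: x ahead of the robot, y to its left, z up, the work surface at z = 0. Lengths are in m, angles in rad, forces in N, time in s.
With the tool pointing down it reaches from about 0.35 to 0.925 m from the base axis. Payload 6.4 kg.
Tool frame: the origin (TCP) lies at the very end of the fingers, on their centre line; the grasp point (between the pads) lies behind it (manip.tcp_to_grasp is the z of the grasp point in the tool frame, in m); z points along the fingers, y is the direction in which the jaws open and shut (so a half turn about z gives the same grasp; the last joint's range is limited). The gripper opens to 94 mm and grips with 3 to 60 N. Pads are 16 mm wide; open, the fingers measure 119 mm over their backs; the gripper's body (75 mm by 177 mm) begins 78 mm behind the grasp point.
Start: joints at [0.964, 0.245, 1.558, -0, 1.339, -0.174], TCP at [0.273, 0.59, 0.205] pointing down, gripper open.
Joint ranges: [-3.13, 3.13], [-1.02, 2.26], [0.13, 2.54], [-0.95, 4.09], [0.21, 2.88], [-2.74, 2.74]. Speed limits (rad/s): [2.57, 2.57, 3.14, 3.14, 3.14, 3.14].

### API

Orientations are given as [roll, pitch, yaw] about the fixed x, y, z axes, in that order (R = Rz(yaw) Ry(pitch) Rx(roll)).
In Python, from rig import manip, eyes gives the robot as it stands.
- The arm moves only by the shell command python3 -m pendant 'ROWS' [OPENING]. ROWS is JSON, a list of rows, each an object of numbers: "x", "y", "z": the shift along the tool's x, y, z as a fraction of full scale; "roll": the turn about the tool's z as a fraction of full scale. A call has 1 to 12 rows; each row is the pose to reach, as a shift and turn from the pose commanded when the call began, along the tool's axes at that moment, turning the shorter way round; what a row does not reach only later rows make up. Full scale, the value 1, is 0.75 m for a shift and pi rad for a turn. A row lasts 1/8 s, in which the tool goes at most 62.5 mm and 10.7 degrees, less where a joint would pass 70% of its speed; a pose out of reach is approached as far as the arm can. A call with a number of a shift or a turn outside -1 to 1 is refused whole. A call with a gripper value outside its range is refused whole. OPENING is the closure, from -1 (fully open) to 1 (shut), so that 0 is half open, set as the call begins (- or left out, the last holds). The fingers move at their own pace and stop on an object; the grip force is fixed at half the most. Time passes only in rows, so rows that repeat a pose let the fingers close. It gives the time, the measured TCP pose, the force and the opening at its end, in the units of the state.
- manip.get_obs(): the state, without advancing time (a new reading comes with each control period).
- eyes.get_image(name): name is "scene" or "top" or "wrist"; returns a dict with "frame" (420x560x3 uint8, red, green, blue), "K" (3x3 intrinsics, pixels), "R" (3x3) and "t" (3): a world point X has camera coordinates R X + t; the wrist camera has in their place "mount" (4x4, takes a point from camera to tool coordinates, whose origin is the TCP and whose axes are the flange's). Camera axes: x right, y down, z forward; pixel columns grow to the right and rows downward; lengths in m; the calibration is good to about 2 mm. A picture is of the moment at which its call begins: read the wrist's pose just before it. There is no depth.
- manip.sign_off(): hands the job in, once; it reports no verdict.
The state is a dict: "clock": time; "joint_pos": joint angles; "joint_vel": joint speeds; "joint_torque": joint torques, N m; "tool_pos": TCP position; "eef_rot": TCP orientation; "ft_force": force on the tool from outside, world axes, zero at the start; "moment": the same for the moment, N m; "opening": finger opening in m.
Only numpy, scipy, OpenCV 4.12 (cv2) and the standard library are available. Lean on these libraries where they do the work, as an engineer would, in place of code of your own. Each camera call takes 0.05 s, during which the arm holds its last target.

### The job

Slide the wooden painting panel along the press bed until it sits square and flush against the steel stop, then turn the crank clockwise until the rubber pad meets the panel and snug it up by feel: held firmly, but not crushed by overtightening. Then let go and leave the panel clamped against the stop, and do not disturb the other things on the table.

Things in the scene. Friction and masses are not known exactly. Their poses are not given: they have to be found in the camera images.
- bed: Fixed plywood bed of the screw press, 320 x 170 mm, top 18 mm above the table. Origin at table height, exactly under the vertical screw axis. z up; +x runs from the open throat to the steel stop. The plate spans x = -205 to +115 mm and y = -85 to +85 mm.
- stop_face (a point): Foot of the steel stop's face, at the middle of its width, on the bed's top (bed x = +55 mm). The stop is a bar 130 mm wide along the bed's y and 20 mm high. The panel is home when its far end lies against it. Axes as the bed's.
- press: Grey cast frame, origin and axes as bed. Column behind the stop (x = 67 to 107 mm); its arm, 46 to 60 mm wide, reaches over the bed to x = -33 mm, 114 to 151 mm above the table. Under it on the screw axis hangs a round rubber pad, 54 mm across, that only slides up and down. Its starting gap to the panel varies (7 to 33 mm) and is not reported: feel or see it.
- panel: Loose wooden painting panel, white face, 220 (its x) x 120 (y) x 30 mm (z), 0.3 to 0.65 kg. Origin: centre of its underside. It lies on the bed, x roughly along the bed's x, far end (x = +110 mm) under the pad but 15 to 45 mm short of the stop and a little crooked. Home, its near end is 165 mm before the screw axis. Sideways, within 20 mm of the bed's middle is fine.
- knob_mid (a point): Centre of the crank's upright black handle knob, 22 mm in diameter, 54 mm high, from 170 to 224 mm above the table. It spins freely on its pin, so a gripper can hold it at a constant heading. It runs on a level circle of 55 mm radius about the screw axis and stays at that height; the crank arm below it tops out at 168 mm.
- screw_axis (a point): Top centre of the crank's hub, on the screw axis, 171 mm above the table. Clockwise from above lowers the pad, 30 mm a turn; up to 1.1 turns needed. Free running takes about 9 N along the circle at the knob (some 7 N is felt when paused). From contact on it climbs 1 N per 11 N of clamping, about 12 N a radian: snug is 3 to 6 N above free, crushed 10 N above. It stays clamped when let go.
- cup_rim (a point): Bystander: centre of the mouth of an empty white plastic cup, 70 mm across, 85 mm high. Not to be disturbed.
- jar: Bystander: white ceramic jar with brushes, 72 mm across, 95 mm high (brushes to 225 mm). Origin: centre of its underside. Not to be disturbed.
- canvas: Bystander: small painted canvas lying flat, 160 x 200 x 20 mm. Origin: centre of its underside. Not to be disturbed.

How it is judged:
On the way, in this order (a step that is already met when the one before it is completed fails the run):
1. the panel lies flush and square against the stop, not yet clamped (x of panel in the frame of bed above -0.0585 m and angle between the x axis of panel and the x axis of bed, either way round below 0.04 rad and contact force between panel and bed below 28 N), for 0.2 s.
2. the pad grips the panel (contact force between panel and bed above 30 N), for 0.2 s.
At the end, for the whole second after the job is handed in: The panel lies at rest with its end within 3.5 mm of the stop, square to it within 0.04 rad and within 25 mm of the bed's middle line, and is pressed on the bed with 30 to 95 N by the pad, the robot away from it (x of panel in the frame of bed above -0.0585 m and y of panel in the frame of bed between -0.025 and 0.025 m and angle between the x axis of panel and the x axis of bed, either way round below 0.04 rad and contact force between panel and bed between 30 and 95 N and linear speed of panel below 0.01 m/s); the robot touches nothing.
It fails at once if the panel is crushed (pressed on the bed with more than 130 N) (contact force between panel and bed above 130 N).
It fails at once if a bystander is moved more than 30 mm (distance of any of cup_rim, jar, canvas from where it was at the start of the episode above 0.03 m).
It also fails if it takes over 72 s, if anything falls off the work surface, if the arm or the gripper's body presses on something with over 40 N, if the wrist force passes 120 N, or if a joint passes its speed limit or range.

## Working session

There is one attempt and no reset: what is moved stays moved. The work goes in short steps, Python scripts to look and compute and a shell command to move; the robot and the scene stay as the last step left them, time stands still between calls to the robot, and variables do not carry over. Pictures are saved under pics/ and viewed, and the job is handed in when it is done.

```bash
ls; mkdir -p pics
python3 - <<'E'
from rig import manip, eyes
import cv2
o=manip.get_obs(); print({k:o[k] for k in ('clock','tool_pos','eef_rot','ft_force','opening')}, manip.tcp_to_grasp)
for n in ('scene','top','wrist'):
    d=eyes.get_image(n); cv2.imwrite(f'pics/{n}0.png',d['frame'][:,:,::-1]); print(n,d['K'].tolist(), {k:d[k].tolist() for k in ('R','t','mount') if k in d})
E
```

```text
pics
{'clock': 0.0, 'tool_pos': array([0.27228099, 0.58958183, 0.20439459]), 'eef_rot': array([-3.13978218e+00, -2.78370016e-04,  2.70881536e+00]), 'ft_force': array([-0.6794876 ,  0.5551337 ,  0.05088379]), 'opening': 0.09369688071486645} -0.0188
scene [[475.5583969710528, 0.0, 279.819202876954], [0.0, 475.5583969710528, 213.0385125220466], [0.0, 0.0, 1.0]] {'R': [[0.7980073110947626, 0.6023878650096847, -0.017697218097206358], [0.32825411238450447, -0.45910367001213964, -0.8255138144719599], [-0.5054043620131976, 0.6529568747401764, -0.5641043791600757]], 't': [-0.4545283476210843, -0.042600834618031415, 1.9138733967317694]}
top [[461.87917172121405, 0.0, 281.8083500930511], [0.0, 461.87917172121405, 209.84255481054197], [0.0, 0.0, 1.0]] {'R': [[-0.008736560763233456, -0.9998960221191014, -0.01147246514171494], [-0.9947758361522546, 0.009857620542013144, -0.10160641281352502], [0.10170893920208342, 0.010524840504597526, -0.9947585231696883]], 't': [0.042344636851206874, 0.5840510015653154, 1.6386422031596035]}
wrist [[375.468996415032, 0.0, 280.3999376907113], [0.0, 375.468996415032, 204.5676313985841], [0.0, 0.0, 1.0]] {'mount': [[-0.00022603155851991404, -0.9729449289699585, -0.23103704053977048, 0.06538864832275237], [0.9999992198326605, -0.0005037480841387316, 0.0011430537767743352, 0.0014289761909279663], [-0.0012285128421895238, -0.23103660192599068, 0.9729442837730669, -0.17969082398166944], [0.0, 0.0, 0.0, 1.0]]}
```

View pics/scene0.png

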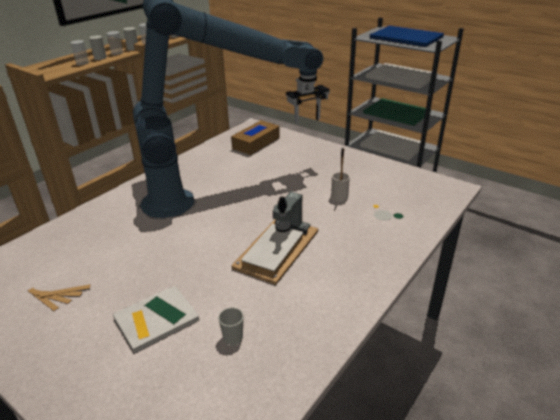

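View pics/top0.png

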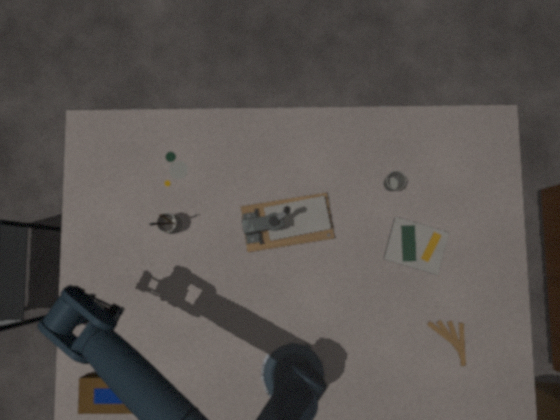

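View pics/wrist0.png

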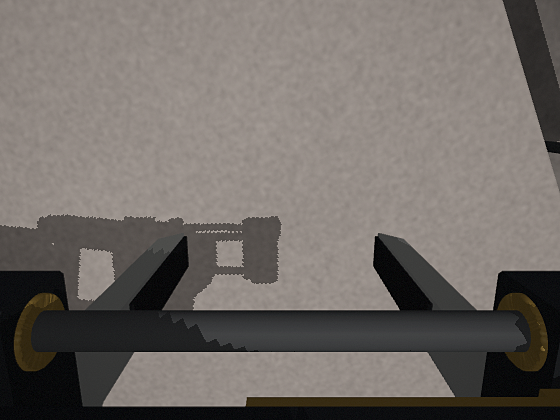

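The pictures show the bed at top px ~(288,222), its column end to the left (world +y) and the panel's near end at px ~330. Next I'll enlarge them and compute a first fix.

```bash
cat > h.py <<'E'
import numpy as np, cv2
from rig import manip, eyes
from scipy.spatial.transform import Rotation as Ro
def ray(d,uv,T=None):
    p=np.linalg.inv(d['K'])@np.array([uv[0],uv[1],1.])
    if 'R' in d: return -d['R'].T@d['t'], d['R'].T@p
    M=T@d['mount']; return M[:3,3], M[:3,:3]@p
def onz(d,uv,z,T=None):
    c,r=ray(d,uv,T); return c+r*(z-c[2])/r[2]
def pose():
    o=manip.get_obs(); T=np.eye(4); T[:3,:3]=Ro.from_euler('xyz',o['eef_rot']).as_matrix(); T[:3,3]=o['tool_pos']; return T
def proj(d,X,T=None):
    X=np.asarray(X,float)
    if 'R' in d: c=d['R']@X+d['t']
    else:
        M=np.linalg.inv(T@d['mount']); c=M[:3,:3]@X+M[:3,3]
    p=d['K']@c; return p[:2]/p[2]
E
python3 - <<'E'
from h import *
import pickle
top=eyes.get_image('top'); sc=eyes.get_image('scene'); pickle.dump((top,sc),open('i0.pkl','wb'))
a=top['frame'][180:265,225:350]; cv2.imwrite('pics/t1.png',cv2.resize(a,None,fx=6,fy=6,interpolation=cv2.INTER_CUBIC)[:,:,::-1])
a=sc['frame'][180:285,225:330]; cv2.imwrite('pics/s1.png',cv2.resize(a,None,fx=5.7,fy=5.7,interpolation=cv2.INTER_CUBIC)[:,:,::-1])
E
```

```text
(no output)
```

View pics/t1.png

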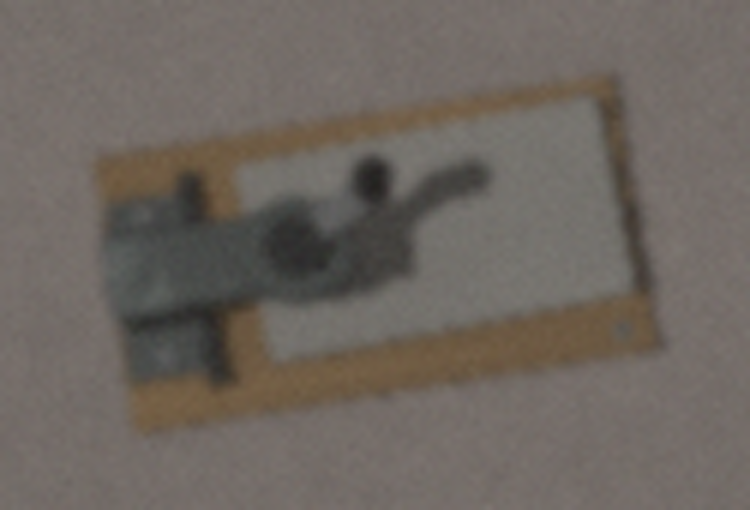

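View pics/s1.png

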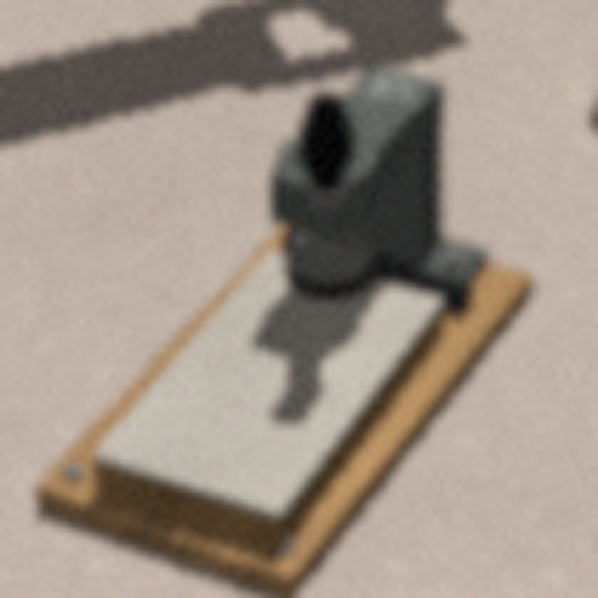

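Run:
```python
from h import *
import pickle
top,sc=pickle.load(open('i0.pkl','rb'))
P=lambda u,v:(225+u/6-.4,180+v/6-.4)
S=lambda u,v:(225+u/5.7-.4,180+v/5.7-.4)
print('bed',[onz(top,P(*p),.018)[:2].round(3) for p in [(97,157),(618,75),(662,345),(140,432)]])
print('panel',[onz(top,P(*p),.048)[:2].round(3) for p in [(238,165),(597,97),(635,290),(270,362)]])
print('panelS',[onz(sc,S(*p),.048)[:2].round(3) for p in [(100,460),(280,518),(442,290)]])
print('bedS',[onz(sc,S(*p),.018)[:2].round(3) for p in [(42,495),(290,578),(530,285)]])
print('knob top view z.224',onz(top,P(372,178),.224), 'hub',onz(top,P(300,247),.17))
def tri(a,b):
    A=[];B=[]
    for d,uv in (a,b):
        c,r=ray(d,uv); r/=np.linalg.norm(r); M=np.eye(3)-np.outer(r,r); A.append(M);B.append(M@c)
    return np.linalg.lstsq(np.vstack(A),np.hstack(B),rcond=None)[0]
print('knobtri',tri((top,P(372,178)),(sc,S(326,108))))
b=manip.get_obs(); print(b['clock'])
```

```text
bed [array([0.602, 0.187]), array([ 0.649, -0.131]), array([ 0.485, -0.154]), array([0.435, 0.161])]
panel [array([0.593, 0.099]), array([ 0.632, -0.115]), array([ 0.516, -0.136]), array([0.476, 0.081])]
panelS [array([ 0.522, -0.138]), array([ 0.635, -0.117]), array([0.587, 0.108])]
bedS [array([ 0.491, -0.155]), array([ 0.648, -0.126]), array([0.606, 0.178])]
knob top view z.224 [0.5662795  0.01954182 0.224     ] hub [0.5340987  0.05952626 0.17      ]
knobtri [0.56704524 0.01973751 0.21884088]
0.25
```

```bash
cat >> h.py <<'E'
def plan(p,yaw=None):
    T=pose(); d=T[:3,:3].T@(np.array(p)-T[:3,3])/.75
    y0=manip.get_obs()['eef_rot'][2]
    r=0 if yaw is None else -((yaw-y0+np.pi)%(2*np.pi)-np.pi)/np.pi
    print('x %.4f y %.4f z %.4f roll %.4f'%(*d,r), 'clock',manip.get_obs()['clock'])
def BW(b,z,O,yaw):
    return np.array([O[0]+np.cos(yaw)*b[0]-np.sin(yaw)*b[1],O[1]+np.sin(yaw)*b[0]+np.cos(yaw)*b[1],z])
E
python3 - <<'E'
from h import *
c=np.array([[.602,.187],[.649,-.131],[.485,-.154],[.435,.161],])
n=(c[1]+c[2])/2; f=(c[0]+c[3])/2; v=f-n; yaw=np.arctan2(v[1],v[0]); O=n+v/np.linalg.norm(v)*.205
print(O,yaw)
plan(BW((-.03,0),.33,O,yaw),yaw)
E
```

```text
[0.53594856 0.06013467] 1.7228520425328298
x -0.6372 y -0.5273 z -0.1663 roll 0.3138 clock 0.25
```

```bash
python3 -m pendant '[{"z":-0.083},{"z":-0.166},{"x":-0.637,"y":-0.527,"z":-0.166,"roll":0.314},{"x":-0.637,"y":-0.527,"z":-0.166,"roll":0.314},{"x":-0.637,"y":-0.527,"z":-0.166,"roll":0.314},{"x":-0.637,"y":-0.527,"z":-0.166,"roll":0.314},{"x":-0.637,"y":-0.527,"z":-0.166,"roll":0.314},{"x":-0.637,"y":-0.527,"z":-0.166,"roll":0.314},{"x":-0.637,"y":-0.527,"z":-0.166,"roll":0.314},{"x":-0.637,"y":-0.527,"z":-0.166,"roll":0.314},{"x":-0.637,"y":-0.527,"z":-0.166,"roll":0.314},{"x":-0.637,"y":-0.527,"z":-0.166,"roll":0.314}]'
python3 - <<'E'
from h import *
plan(BW((-.03,0),.33,(.536,.0601),1.7228),1.7228)
E
```

```text
x -0.6373 y -0.5273 z -0.1663 roll 0.3138 clock 0.25schema error: expected keys x, y, z, roll
```

```bash
python3 -m pendant '[{"x":0,"y":0,"z":-0.083,"roll":0},{"x":0,"y":0,"z":-0.166,"roll":0},{"x":-0.637,"y":-0.527,"z":-0.166,"roll":0.314},{"x":-0.637,"y":-0.527,"z":-0.166,"roll":0.314},{"x":-0.637,"y":-0.527,"z":-0.166,"roll":0.314},{"x":-0.637,"y":-0.527,"z":-0.166,"roll":0.314},{"x":-0.637,"y":-0.527,"z":-0.166,"roll":0.314},{"x":-0.637,"y":-0.527,"z":-0.166,"roll":0.314},{"x":-0.637,"y":-0.527,"z":-0.166,"roll":0.314},{"x":-0.637,"y":-0.527,"z":-0.166,"roll":0.314},{"x":-0.637,"y":-0.527,"z":-0.166,"roll":0.314},{"x":-0.637,"y":-0.527,"z":-0.166,"roll":0.314}]'
python3 - <<'E'
from h import *
plan(BW((-.03,0),.33,(.536,.0601),1.7228),1.7228)
E
```

```text
clock: 1.75
tool_pos: [0.5411, 0.0288, 0.33]
eef_rot: [3.141, 0.0, 1.722]
ft_force: [1.4, 0.1, -0.7]
opening: 0.0942
x 0.0023 y -0.0004 z 0.0001 roll -0.0004 clock 1.75
```

Run:
```python
from h import *
import pickle
T=pose(); d=eyes.get_image('wrist'); pickle.dump((T,d),open('w1.pkl','wb')); cv2.imwrite('pics/w1.png',d['frame'][:,:,::-1])
```

```text
(no output)
```

View pics/w1.png

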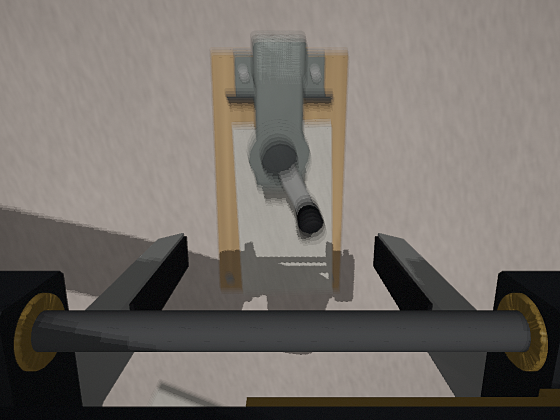

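The wrist view is blurred by the last motion. Let it settle, take it again, then move back for a second place.

```bash
python3 -m pendant '[{"x":0,"y":0,"z":0,"roll":0},{"x":0,"y":0,"z":0,"roll":0},{"x":0,"y":0,"z":0,"roll":0}]'
python3 - <<'E'
from h import *
import pickle
T=pose(); d=eyes.get_image('wrist'); pickle.dump((T,d),open('w1.pkl','wb')); cv2.imwrite('pics/w1b.png',cv2.resize(d['frame'][20:300,180:390],None,fx=2.1,fy=2.1,interpolation=cv2.INTER_CUBIC)[:,:,::-1])
E
python3 -m pendant '[{"x":-0.08,"y":0,"z":0,"roll":0},{"x":-0.16,"y":0,"z":0,"roll":0},{"x":-0.16,"y":0,"z":0,"roll":0},{"x":-0.16,"y":0,"z":0,"roll":0},{"x":-0.16,"y":0,"z":0,"roll":0},{"x":-0.16,"y":0,"z":0,"roll":0}]'
python3 - <<'E'
from h import *
import pickle
T=pose(); d=eyes.get_image('wrist'); pickle.dump((T,d),open('w2.pkl','wb')); cv2.imwrite('pics/w2b.png',cv2.resize(d['frame'][0:280,180:390],None,fx=2.1,fy=2.1,interpolation=cv2.INTER_CUBIC)[:,:,::-1])
E
```

```text
clock: 2.17
tool_pos: [0.5402, 0.0322, 0.3302]
eef_rot: [3.141, 0.0, 1.724]
ft_force: [-0.1, 0.0, -0.1]
opening: 0.0939
clock: 2.98
tool_pos: [0.5587, -0.0865, 0.3302]
eef_rot: [3.141, 0.0, 1.724]
ft_force: [0.1, 0.9, 0.3]
opening: 0.0938
```

View pics/w1b.png

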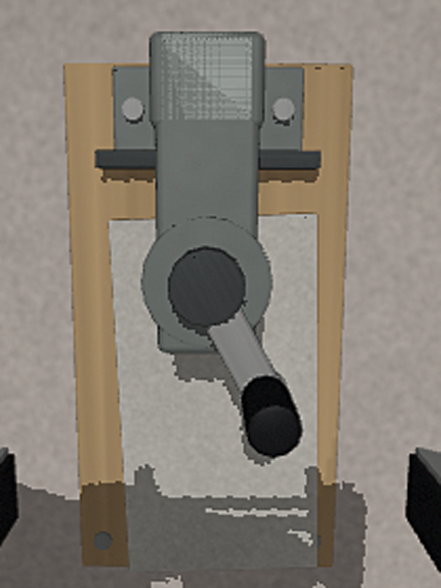

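View pics/w2b.png

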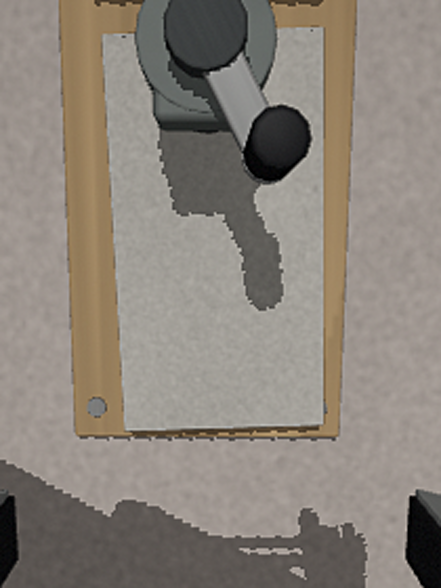

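```bash
cat >> h.py <<'E'
def tri(L):
    A=[];B=[]
    for c,r in L:
        r=r/np.linalg.norm(r); M=np.eye(3)-np.outer(r,r); A.append(M);B.append(M@c)
    return np.linalg.lstsq(np.vstack(A),np.hstack(B),rcond=None)[0]
E
python3 - <<'E'
from h import *
import pickle
T1,d1=pickle.load(open('w1.pkl','rb'));T2,d2=pickle.load(open('w2.pkl','rb'))
A=lambda u,v:(180+u/2.1-.25,20+v/2.1-.25)
B=lambda u,v:(180+u/2.1-.25,v/2.1-.25)
f1=lambda p,z:onz(d1,A(*p),z,T1)[:2]; f2=lambda p,z:onz(d2,B(*p),z,T2)[:2]
bn=[f2((78,436),.018),f2((339,437),.018)]; bf=[f1((65,66),.018),f1((352,66),.018)]
print('bed',bn,bf)
n=sum(bn)/2;f=sum(bf)/2;v=f-n;yaw=np.arctan2(v[1],v[0]);print('len',np.linalg.norm(v),np.linalg.norm(bn[0]-bn[1]),np.linalg.norm(bf[0]-bf[1]),'yaw',yaw)
w=bn[1]-bn[0];print('yaw from near end',np.arctan2(w[1],w[0])+np.pi/2)
O=(n+f)/2+v/np.linalg.norm(v)*.045
print('O',O)
def tb(p): 
    q=np.array(p[:2])-O; return np.array([np.cos(yaw)*q[0]+np.sin(yaw)*q[1],-np.sin(yaw)*q[0]+np.cos(yaw)*q[1]]).round(4)
print('panel bed frame',[tb(f2(p,.048)) for p in [(103,33),(322,27),(323,425),(125,431)]])
print('panel tri nf', tri([ray(d1,A(109,220),T1),ray(d2,B(103,33),T2)]), tri([ray(d1,A(317,213),T1),ray(d2,B(322,27),T2)]))
print('stop',tb(f1((97,168),.038)),tb(f1((320,167),.038)))
k=tri([ray(d1,A(273,431),T1),ray(d2,B(279,132),T2)]); print('knobtop',k,tb(k))
print('knob z224',tb(f1((273,431),.224)),tb(f2((279,132),.224)))
h=tri([ray(d1,A(207,286),T1),ray(d2,B(206,28),T2)]); print('hub',h,tb(h))
print('hub z171',tb(f1((207,286),.171)),tb(f2((206,28),.171)))
plan(BW((-.235,0),.33,O,yaw),yaw)
E
```

```text
bed [array([ 0.48438077, -0.1515924 ]), array([ 0.6501461 , -0.12672038])] [array([0.43580217, 0.16215569]), array([0.60158938, 0.18782292])]
len 0.3178778601285695 0.16762089153364895 0.16776234620868172 yaw 1.7241842716327263
yaw from near end 1.7197288468398158
O [0.53610418 0.06238812]
panel bed frame [array([0.0268, 0.0565]), array([ 0.0298, -0.0612]), array([-0.1895, -0.0689]), array([-0.1932,  0.0502])]
panel tri nf [0.47611959 0.07999297 0.04920139] [0.59268469 0.10191444 0.04559199]
stop [0.0557 0.0643] [ 0.0562 -0.0643]
knobtop [0.56739666 0.0200242  0.22689036] [-0.0466 -0.0245]
knob z224 [-0.0475 -0.0247] [-0.0463 -0.0247]
hub [0.53551528 0.06319867 0.16441055] [0.0009 0.0005]
hub z171 [0.0016 0.0004] [-0.0007  0.0005]
x -0.1123 y 0.0007 z 0.0002 roll -0.0001 clock 3.025
```

Run:
```python
from h import *
plan(BW((-.235,-.008),.10,(.5361,.0626),1.722),1.722)
```

```text
x -0.1120 y 0.0106 z 0.3068 roll 0.0006 clock 3.025
```

```bash
python3 -m pendant '[{"x":-0.08,"y":0.0106,"z":0,"roll":0.0006},{"x":-0.112,"y":0.0106,"z":0.05,"roll":0.0006},{"x":-0.112,"y":0.0106,"z":0.13,"roll":0.0006},{"x":-0.112,"y":0.0106,"z":0.21,"roll":0.0006},{"x":-0.112,"y":0.0106,"z":0.29,"roll":0.0006},{"x":-0.112,"y":0.0106,"z":0.36,"roll":0.0006},{"x":-0.112,"y":0.0106,"z":0.405,"roll":0.0006},{"x":-0.112,"y":0.0106,"z":0.405,"roll":0.0006},{"x":-0.112,"y":0.0106,"z":0.405,"roll":0.0006}]' 0
python3 - <<'E'
from h import *
plan(BW((-.205,-.008),.028,(.5361,.0626),1.722),1.722)
plan(BW((-.173,-.008),.028,(.5361,.0626),1.722),1.722)
for n in ('scene','wrist'):
  d=eyes.get_image(n)['frame']
  if n=='scene': d=cv2.resize(d[150:300,200:350],None,fx=4,fy=4)
  cv2.imwrite(f'pics/{n}2.png',d[:,:,::-1])
E
```

```text
clock: 4.15
tool_pos: [0.5805, -0.1699, 0.028]
eef_rot: [3.139, 0.002, 1.721]
ft_force: [0.6, -1.0, 0.2]
opening: 0.047
x 0.0420 y -0.0012 z -0.0001 roll -0.0004 clock 4.15
x 0.0847 y -0.0013 z -0.0001 roll -0.0004 clock 4.15
```

View pics/scene2.png

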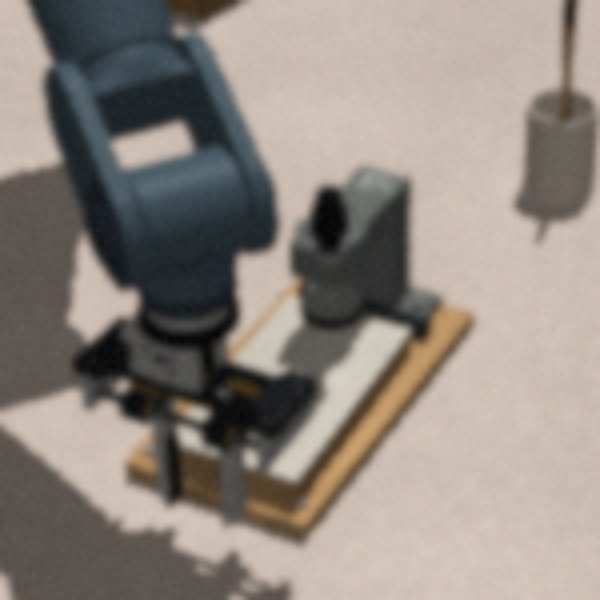

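View pics/wrist2.png

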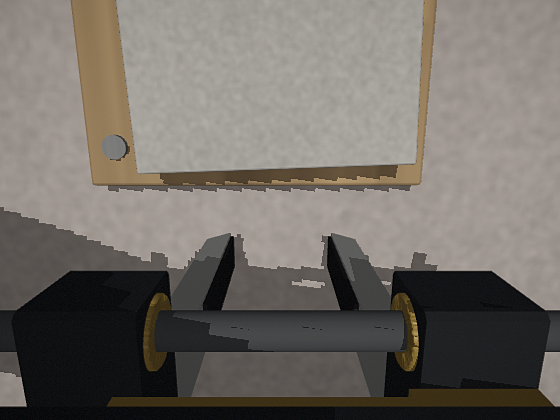

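The fingers stand clear of the panel's near end (wrist rows 163–173), centred on it. Now push.

```bash
python3 -m pendant '[{"x":0.02,"y":0,"z":0,"roll":0},{"x":0.035,"y":0,"z":0,"roll":0},{"x":0.045,"y":0,"z":0,"roll":0},{"x":0.052,"y":0,"z":0,"roll":0},{"x":0.059,"y":0,"z":0,"roll":0},{"x":0.066,"y":0,"z":0,"roll":0},{"x":0.072,"y":0,"z":0,"roll":0},{"x":0.076,"y":0,"z":0,"roll":0},{"x":0.076,"y":0,"z":0,"roll":0}]'
python3 - <<'E'
from h import *
plan(BW((-.173,-.008),.028,(.5361,.0626),1.722),1.722)
E
```

```text
clock: 5.38
tool_pos: [0.571, -0.1129, 0.0264]
eef_rot: [3.141, -0.0, 1.72]
ft_force: [0.3, -1.8, 2.3]
opening: 0.0466
x 0.0077 y -0.0000 z -0.0022 roll -0.0006 clock 5.375
```

```bash
python3 -m pendant '[{"x":0.002,"y":0,"z":0,"roll":0},{"x":0.004,"y":0,"z":0,"roll":0},{"x":0.006,"y":0,"z":0,"roll":0},{"x":0.006,"y":0,"z":0,"roll":0}]'
python3 -m pendant '[{"x":0.001,"y":0,"z":0,"roll":0},{"x":0.002,"y":0,"z":0,"roll":0},{"x":0.002,"y":0,"z":0,"roll":0}]'
python3 -m pendant '[{"x":0.001,"y":0,"z":0,"roll":0},{"x":0.002,"y":0,"z":0,"roll":0},{"x":0.002,"y":0,"z":0,"roll":0}]'
```

```text
clock: 5.88
tool_pos: [0.5703, -0.1091, 0.0263]
eef_rot: [3.141, 0.001, 1.721]
ft_force: [1.5, -5.0, 0.9]
opening: 0.0473
clock: 6.25
tool_pos: [0.5704, -0.1091, 0.0264]
eef_rot: [3.141, 0.004, 1.721]
ft_force: [1.6, -10.2, -0.2]
opening: 0.0468
clock: 6.62
tool_pos: [0.5704, -0.109, 0.0267]
eef_rot: [3.14, 0.006, 1.721]
ft_force: [1.3, -14.2, -1.6]
opening: 0.0471
```

Run:
```python
from h import *
import pickle
T=pose(); d=eyes.get_image('wrist'); cv2.imwrite('pics/w3.png',d['frame'][:,:,::-1]); pickle.dump((T,d),open('w3.pkl','wb'))
s=eyes.get_image('scene')['frame']; cv2.imwrite('pics/s3.png',cv2.resize(s[180:285,225:330],None,fx=5.7,fy=5.7,interpolation=cv2.INTER_CUBIC)[:,:,::-1])
```

```text
(no output)
```

View pics/w3.png

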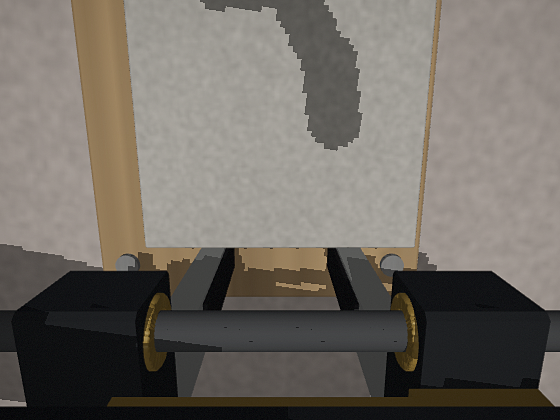

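View pics/s3.png

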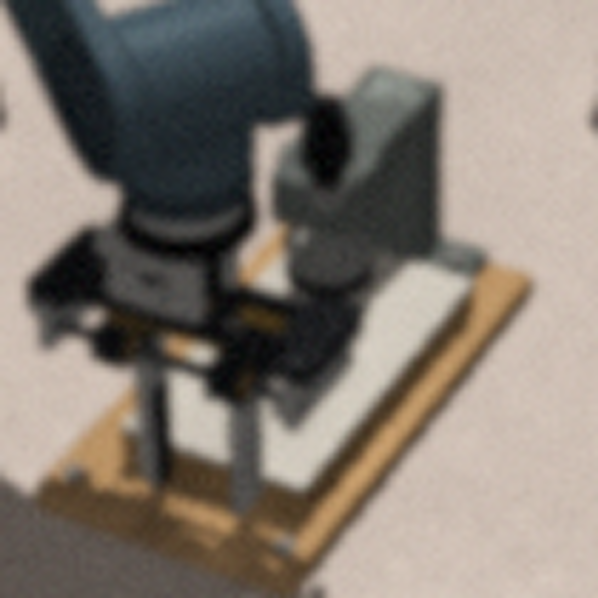

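```bash
python3 - <<'E'
from h import *
import pickle
T,d=pickle.load(open('w3.pkl','rb')); O=np.array([.5361,.0626]);yaw=1.722
def tb(p): 
    q=np.array(p[:2])-O; return np.array([np.cos(yaw)*q[0]+np.sin(yaw)*q[1],-np.sin(yaw)*q[0]+np.cos(yaw)*q[1]]).round(4)
print([tb(onz(d,p,.048,T)) for p in [(146,246.5),(415,246.5)]])
E
python3 -m pendant '[{"x":-0.01,"y":0,"z":0,"roll":0},{"x":-0.03,"y":0,"z":0,"roll":0},{"x":-0.06,"y":0,"z":0,"roll":0},{"x":-0.075,"y":0,"z":-0.03,"roll":0},{"x":-0.075,"y":0,"z":-0.1,"roll":0},{"x":-0.075,"y":0,"z":-0.18,"roll":0},{"x":-0.075,"y":0,"z":-0.26,"roll":0},{"x":-0.075,"y":0,"z":-0.34,"roll":0},{"x":0.02,"y":0,"z":-0.4,"roll":0},{"x":0.06,"y":0,"z":-0.4,"roll":0},{"x":0.06,"y":0,"z":-0.4,"roll":0},{"x":0.06,"y":0,"z":-0.4,"roll":0}]' -1
python3 -m pendant '[{"x":0.0,"y":0,"z":0,"roll":0},{"x":0.0,"y":0,"z":0,"roll":0}]'
python3 - <<'E'
from h import *
import pickle
T=pose(); d=eyes.get_image('wrist'); pickle.dump((T,d),open('w4.pkl','wb')); cv2.imwrite('pics/w4b.png',cv2.resize(d['frame'][0:280,180:390],None,fx=2.1,fy=2.1,interpolation=cv2.INTER_CUBIC)[:,:,::-1])
s=eyes.get_image('scene')['frame']; cv2.imwrite('pics/s4.png',cv2.resize(s[180:285,225:330],None,fx=5.7,fy=5.7,interpolation=cv2.INTER_CUBIC)[:,:,::-1])
E
```

```text
[array([-0.1641,  0.0498]), array([-0.1643, -0.0699])]
clock: 8.22
tool_pos: [0.5628, -0.0622, 0.3256]
eef_rot: [-3.141, -0.0, 1.72]
ft_force: [-0.2, -0.1, 0.1]
opening: 0.0942
clock: 8.48
tool_pos: [0.5628, -0.0623, 0.3254]
eef_rot: [-3.14, -0.001, 1.719]
ft_force: [0.4, -1.7, 0.2]
opening: 0.0943
```

View pics/w4b.png

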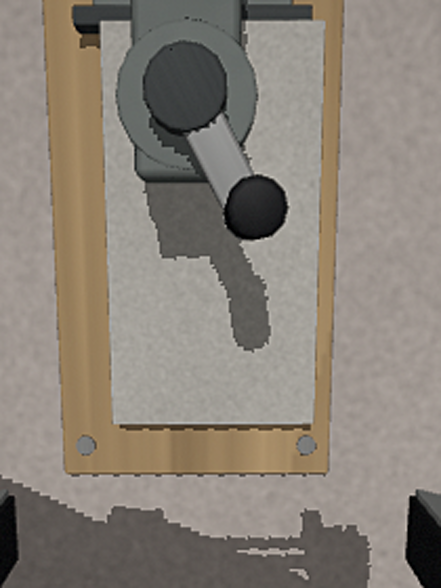

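View pics/s4.png

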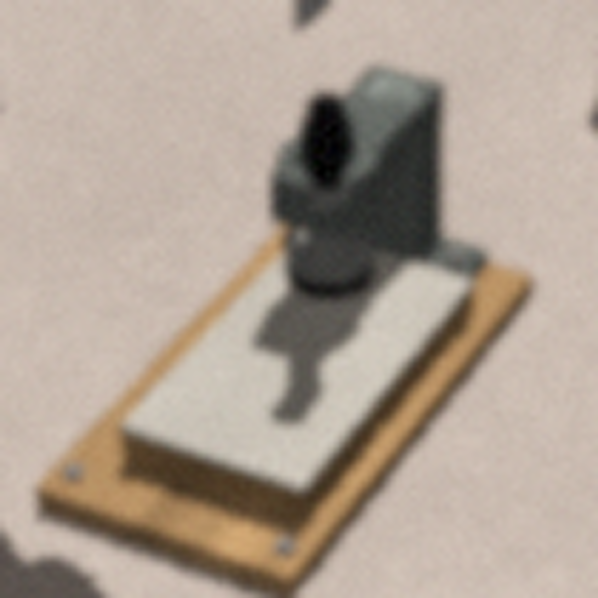

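Run:
```python
from h import *
import pickle
O=np.array([.5361,.0626]);yaw=1.722
def tb(p): 
    q=np.array(p[:2])-O; return np.array([np.cos(yaw)*q[0]+np.sin(yaw)*q[1],-np.sin(yaw)*q[0]+np.cos(yaw)*q[1]]).round(4)
T1,d1=pickle.load(open('w1.pkl','rb'));T2,d2=pickle.load(open('w2.pkl','rb'));T4,d4=pickle.load(open('w4.pkl','rb'))
A=lambda u,v:(180+u/2.1-.25,20+v/2.1-.25)
B=lambda u,v:(180+u/2.1-.25,v/2.1-.25)
k=tri([ray(d1,A(273,431),T1),ray(d4,B(258,205),T4),ray(d2,B(279,132),T2)]); print('knob',k,tb(k))
print('z224',onz(d4,B(258,205),.224,T4),onz(d1,A(273,431),.224,T1))
h=tri([ray(d1,A(207,286),T1),ray(d4,B(185,86),T4),ray(d2,B(206,28),T2)]); print('hub',h,tb(h))
print('hub171',[tb(onz(d,p,.171,T)) for d,p,T in ((d1,A(207,286),T1),(d4,B(185,86),T4),(d2,B(206,28),T2))])
print('panel',[tb(onz(d4,B(*p),.048,T4)) for p in [(102,21),(324,22),(312,424),(112,423)]], 'bed near',[tb(onz(d4,B(*p),.018,T4)) for p in [(65,472),(328,472)]])
top,sc=pickle.load(open('i0.pkl','rb'))
S=lambda u,v:(225+u/5.7-.4,180+v/5.7-.4)
c,r=ray(sc,S(330,293)); hd=c[:2]-O; hd/=np.linalg.norm(hd)
# ray point closest in horizontal distance-along
s=((O+.027*hd-c[:2])@hd)/(r[:2]@hd); print('pad front bottom',c+s*r)
s=np.arctan2(k[1]-O[1],k[0]-O[0]);print('knob ang',s, np.hypot(*(k[:2]-O)))
plan([k[0],k[1],.25],1.722)
```

```text
knob [0.56780701 0.01981183 0.22614831] [-0.0471 -0.0249]
z224 [0.5685906  0.01962079 0.224     ] [0.56773839 0.01921633 0.224     ]
hub [0.53538555 0.06337092 0.16551804] [0.0009 0.0006]
hub171 [array([0.0014, 0.0004]), array([0.0004, 0.0006]), array([-0.0009,  0.0005])]
panel [array([0.0551, 0.0482]), array([ 0.0542, -0.0697]), array([-0.1646, -0.069 ]), array([-0.1636,  0.0499])] bed near [array([-0.2026,  0.085 ]), array([-0.2031, -0.084 ])]
pad front bottom [0.55187951 0.04067766 0.07101967]
knob ang -0.9330654233647585 0.05325563063544059
x 0.1068 y 0.0228 z 0.1010 roll -0.0008 clock 8.575
```

Run:
```python
from h import *
import pickle
T1,d1=pickle.load(open('w1.pkl','rb'));top,sc=pickle.load(open('i0.pkl','rb'))
A=lambda u,v:(180+u/2.1-.25,20+v/2.1-.25)
S=lambda u,v:(225+u/5.7-.4,180+v/5.7-.4)
print(tri([ray(d1,A(264,35),T1),ray(sc,S(440,85))]),tri([ray(d1,A(150,35),T1),ray(sc,S(378,68))]))
C=np.array([.5357,.0630])
plan([.568,.0196,.184],1.722)
```

```text
[0.54266324 0.16979932 0.14863993] [0.49648679 0.16429371 0.14683036]
x 0.1064 y 0.0230 z 0.1890 roll -0.0008 clock 8.575
```

Column top measures 0.148 m, so it is below the fingers' level. Move to the knob, descend and look before closing.

```bash
python3 -m pendant '[{"x":0.07,"y":0.02,"z":0,"roll":0},{"x":0.106,"y":0.023,"z":0,"roll":0},{"x":0.106,"y":0.023,"z":0.04,"roll":0},{"x":0.106,"y":0.023,"z":0.1,"roll":0},{"x":0.106,"y":0.023,"z":0.16,"roll":0},{"x":0.106,"y":0.023,"z":0.189,"roll":0},{"x":0.106,"y":0.023,"z":0.189,"roll":0},{"x":0.106,"y":0.023,"z":0.189,"roll":0}]'
python3 - <<'E'
from h import *
d=eyes.get_image('wrist')['frame']; cv2.imwrite('pics/w5.png',d[:,:,::-1])
plan([.568,.0196,.184],1.722)
E
```

```text
clock: 9.57
tool_pos: [0.5689, 0.0196, 0.1859]
eef_rot: [3.14, 0.001, 1.72]
ft_force: [0.2, -0.3, 0.4]
opening: 0.0939
x 0.0002 y -0.0015 z 0.0030 roll -0.0005 clock 9.625
```

View pics/w5.png

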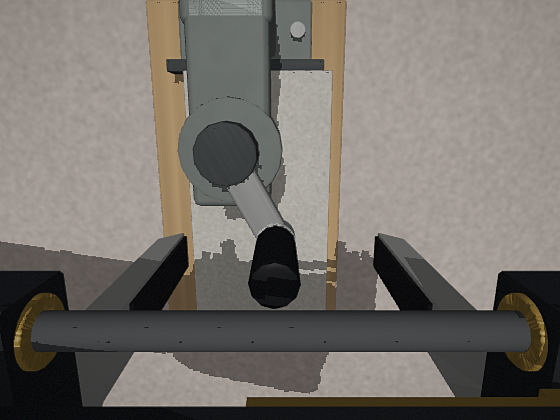

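```bash
python3 -m pendant '[{"x":0,"y":-0.0015,"z":0.002,"roll":0},{"x":0,"y":-0.0015,"z":0.002,"roll":0},{"x":0,"y":-0.0015,"z":0.002,"roll":0},{"x":0,"y":-0.0015,"z":0.002,"roll":0},{"x":0,"y":-0.0015,"z":0.002,"roll":0},{"x":0,"y":-0.0015,"z":0.002,"roll":0}]' 1
python3 - <<'E'
from h import *
o=manip.get_obs(); print(o['ft_force'],o['opening'],o['tool_pos'])
d=eyes.get_image('wrist')['frame']; cv2.imwrite('pics/w6.png',d[:,:,::-1])
E
```

```text
clock: 10.38
tool_pos: [0.567, 0.0197, 0.1829]
eef_rot: [-3.142, 0.0, 1.72]
ft_force: [-0.3, 0.4, -0.0]
opening: 0.0375
[-0.32356294  0.40735045 -0.04685532] 0.037496648047368124 [0.56696365 0.01972408 0.18292857]
```

View pics/w6.png

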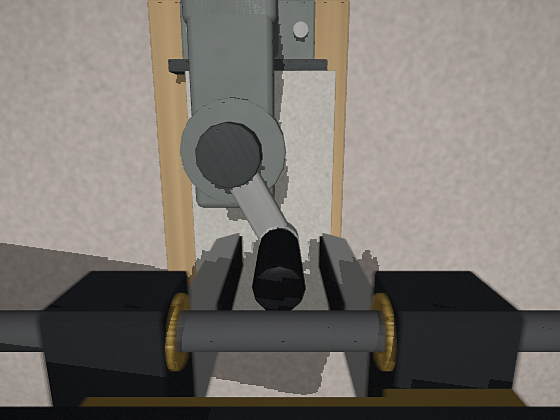

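Fingers are still closing (38 mm), with the knob midway between them (px 278). Let them finish.

```bash
python3 -m pendant '[{"x":0,"y":0,"z":0,"roll":0},{"x":0,"y":0,"z":0,"roll":0},{"x":0,"y":0,"z":0,"roll":0},{"x":0,"y":0,"z":0,"roll":0},{"x":0,"y":0,"z":0,"roll":0}]'
python3 - <<'E'
from h import *
o=manip.get_obs(); print(o['ft_force'],o['opening'],o['tool_pos'])
E
```

```text
clock: 11.05
tool_pos: [0.5663, 0.0196, 0.1829]
eef_rot: [-3.14, -0.0, 1.72]
ft_force: [-5.1, -1.3, 3.5]
opening: 0.021
[-5.08115645 -1.32140665  3.4503172 ] 0.020967906169314928 [0.56631958 0.01960571 0.18290154]
```

```bash
cat >> h.py <<'E'
def arc(th0,steps,r=.055,yaw=1.720):
    for s in steps:
        d=r*np.array([np.cos(th0-s)-np.cos(th0),np.sin(th0-s)-np.sin(th0)])/.75
        print('{"x":%.4f,"y":%.4f,"z":0,"roll":0}'%(d@[np.cos(yaw),np.sin(yaw)],d@[np.sin(yaw),-np.cos(yaw)]),end=',')
    print()
def feel(th,C=(.5357,.063)):
    o=manip.get_obs(); q=o['tool_pos'][:2]-np.array(C); m=np.arctan2(q[1],q[0]); f=o['ft_force'][:2]
    t=np.array([np.sin(m),-np.cos(m)]); n=np.array([np.cos(m),np.sin(m)])
    print('t %.2f cmd %.3f meas ang %.3f r %.4f  resist %.2f  outward %.2f z %.4f fz %.1f op %.4f'%(o['clock'],th,m,np.hypot(*q),-f@t,f@n,o['tool_pos'][2],o['ft_force'][2],o['opening']))
E
python3 -c "
from h import *
feel(-.954); arc(-.954,np.arange(1,13)*.1)"
```

```text
t 11.05 cmd -0.954 meas ang -0.956 r 0.0531  resist -4.91  outward -1.85 z 0.1829 fz 3.5 op 0.0210
{"x":-0.0030,"y":-0.0067,"z":0,"roll":0},{"x":-0.0053,"y":-0.0137,"z":0,"roll":0},{"x":-0.0068,"y":-0.0208,"z":0,"roll":0},{"x":-0.0077,"y":-0.0281,"z":0,"roll":0},{"x":-0.0078,"y":-0.0354,"z":0,"roll":0},{"x":-0.0072,"y":-0.0427,"z":0,"roll":0},{"x":-0.0059,"y":-0.0499,"z":0,"roll":0},{"x":-0.0039,"y":-0.0570,"z":0,"roll":0},{"x":-0.0011,"y":-0.0638,"z":0,"roll":0},{"x":0.0023,"y":-0.0703,"z":0,"roll":0},{"x":0.0063,"y":-0.0764,"z":0,"roll":0},{"x":0.0109,"y":-0.0821,"z":0,"roll":0},
```

```bash
python3 -m pendant '[{"x":-0.0030,"y":-0.0067,"z":0,"roll":0},{"x":-0.0053,"y":-0.0137,"z":0,"roll":0},{"x":-0.0068,"y":-0.0208,"z":0,"roll":0},{"x":-0.0077,"y":-0.0281,"z":0,"roll":0},{"x":-0.0078,"y":-0.0354,"z":0,"roll":0},{"x":-0.0072,"y":-0.0427,"z":0,"roll":0},{"x":-0.0059,"y":-0.0499,"z":0,"roll":0},{"x":-0.0039,"y":-0.0570,"z":0,"roll":0},{"x":-0.0011,"y":-0.0638,"z":0,"roll":0},{"x":0.0023,"y":-0.0703,"z":0,"roll":0},{"x":0.0063,"y":-0.0764,"z":0,"roll":0},{"x":0.0109,"y":-0.0821,"z":0,"roll":0}]'; python3 -c "
from h import *
feel(-2.154); arc(-2.154,np.arange(1,13)*.1)"
```

```text
clock: 12.55
tool_pos: [0.5065, 0.0155, 0.183]
eef_rot: [3.137, 0.008, 1.72]
ft_force: [4.7, -11.7, -4.3]
opening: 0.0212
t 12.55 cmd -2.154 meas ang -2.121 r 0.0557  resist 10.12  outward 7.48 z 0.1830 fz -4.3 op 0.0212
{"x":0.0052,"y":-0.0052,"z":0,"roll":0},{"x":0.0108,"y":-0.0099,"z":0,"roll":0},{"x":0.0169,"y":-0.0139,"z":0,"roll":0},{"x":0.0234,"y":-0.0174,"z":0,"roll":0},{"x":0.0302,"y":-0.0201,"z":0,"roll":0},{"x":0.0372,"y":-0.0222,"z":0,"roll":0},{"x":0.0444,"y":-0.0236,"z":0,"roll":0},{"x":0.0517,"y":-0.0242,"z":0,"roll":0},{"x":0.0590,"y":-0.0242,"z":0,"roll":0},{"x":0.0663,"y":-0.0233,"z":0,"roll":0},{"x":0.0735,"y":-0.0218,"z":0,"roll":0},{"x":0.0805,"y":-0.0196,"z":0,"roll":0},
```

```bash
python3 -m pendant '[{"x":0.0042,"y":-0.0060,"z":0,"roll":0},{"x":0.0088,"y":-0.0116,"z":0,"roll":0},{"x":0.0149,"y":-0.0156,"z":0,"roll":0},{"x":0.0214,"y":-0.0191,"z":0,"roll":0},{"x":0.0282,"y":-0.0218,"z":0,"roll":0},{"x":0.0352,"y":-0.0239,"z":0,"roll":0},{"x":0.0424,"y":-0.0253,"z":0,"roll":0},{"x":0.0497,"y":-0.0259,"z":0,"roll":0},{"x":0.0570,"y":-0.0259,"z":0,"roll":0},{"x":0.0643,"y":-0.0250,"z":0,"roll":0},{"x":0.0715,"y":-0.0235,"z":0,"roll":0},{"x":0.0785,"y":-0.0213,"z":0,"roll":0}]'; python3 -c "
from h import *
feel(-3.354); arc(-3.354,np.arange(1,13)*.1)"
```

```text
clock: 14.05
tool_pos: [0.4789, 0.0726, 0.1829]
eef_rot: [-3.137, 0.004, 1.721]
ft_force: [-8.5, -7.9, 4.9]
opening: 0.0214
t 14.05 cmd -3.354 meas ang 2.975 r 0.0576  resist 9.24  outward 7.05 z 0.1829 fz 4.9 op 0.0214
{"x":0.0067,"y":0.0029,"z":0,"roll":0},{"x":0.0131,"y":0.0065,"z":0,"roll":0},{"x":0.0191,"y":0.0107,"z":0,"roll":0},{"x":0.0247,"y":0.0155,"z":0,"roll":0},{"x":0.0297,"y":0.0208,"z":0,"roll":0},{"x":0.0342,"y":0.0266,"z":0,"roll":0},{"x":0.0381,"y":0.0328,"z":0,"roll":0},{"x":0.0413,"y":0.0394,"z":0,"roll":0},{"x":0.0439,"y":0.0463,"z":0,"roll":0},{"x":0.0458,"y":0.0534,"z":0,"roll":0},{"x":0.0470,"y":0.0606,"z":0,"roll":0},{"x":0.0474,"y":0.0679,"z":0,"roll":0},
```

```bash
python3 -m pendant '[{"x":0.0071,"y":0.0015,"z":0,"roll":0},{"x":0.0140,"y":0.0037,"z":0,"roll":0},{"x":0.0200,"y":0.0078,"z":0,"roll":0},{"x":0.0256,"y":0.0126,"z":0,"roll":0},{"x":0.0306,"y":0.0179,"z":0,"roll":0},{"x":0.0351,"y":0.0237,"z":0,"roll":0},{"x":0.0390,"y":0.0299,"z":0,"roll":0},{"x":0.0422,"y":0.0365,"z":0,"roll":0}]'; python3 -c "
from h import *
C=(.5332,.0635)
feel(-4.154,C); arc(-4.154,np.arange(1,9)*.1)"
```

```text
clock: 15.05
tool_pos: [0.5016, 0.1087, 0.1829]
eef_rot: [-3.138, 0.002, 1.721]
ft_force: [-8.3, -5.3, 4.6]
opening: 0.0209
t 15.05 cmd -4.154 meas ang 2.182 r 0.0551  resist 9.85  outward 0.42 z 0.1829 fz 4.6 op 0.0209
{"x":0.0026,"y":0.0069,"z":0,"roll":0},{"x":0.0045,"y":0.0139,"z":0,"roll":0},{"x":0.0056,"y":0.0212,"z":0,"roll":0},{"x":0.0061,"y":0.0285,"z":0,"roll":0},{"x":0.0058,"y":0.0358,"z":0,"roll":0},{"x":0.0047,"y":0.0431,"z":0,"roll":0},{"x":0.0030,"y":0.0502,"z":0,"roll":0},{"x":0.0005,"y":0.0571,"z":0,"roll":0},
```

```bash
python3 -m pendant '[{"x":0.0026,"y":0.0069,"z":0,"roll":0},{"x":0.0045,"y":0.0139,"z":0,"roll":0},{"x":0.0056,"y":0.0212,"z":0,"roll":0},{"x":0.0061,"y":0.0285,"z":0,"roll":0}]'; python3 -c "
from h import *
C=(.5332,.0635)
feel(-4.554,C); arc(-4.554,np.arange(1,7)*.1)"
```

```text
clock: 15.55
tool_pos: [0.5216, 0.1173, 0.1829]
eef_rot: [-3.137, 0.0, 1.721]
ft_force: [-9.1, -1.4, 5.5]
opening: 0.0215
t 15.55 cmd -4.554 meas ang 1.784 r 0.0550  resist 9.22  outward 0.52 z 0.1829 fz 5.5 op 0.0215
{"x":-0.0003,"y":0.0073,"z":0,"roll":0},{"x":-0.0013,"y":0.0146,"z":0,"roll":0},{"x":-0.0031,"y":0.0217,"z":0,"roll":0},{"x":-0.0055,"y":0.0286,"z":0,"roll":0},{"x":-0.0087,"y":0.0352,"z":0,"roll":0},{"x":-0.0124,"y":0.0415,"z":0,"roll":0},
```

```bash
python3 -m pendant '[{"x":-0.0003,"y":0.0073,"z":0,"roll":0},{"x":-0.0013,"y":0.0146,"z":0,"roll":0},{"x":-0.0031,"y":0.0217,"z":0,"roll":0},{"x":-0.0055,"y":0.0286,"z":0,"roll":0}]'; python3 -c "
from h import *
C=(.5332,.0635)
feel(-4.954,C); arc(-4.954,np.arange(1,7)*.1)"
```

```text
clock: 16.05
tool_pos: [0.5424, 0.1177, 0.1828]
eef_rot: [-3.135, -0.003, 1.721]
ft_force: [-12.9, 3.6, 8.2]
opening: 0.0213
t 16.05 cmd -4.954 meas ang 1.402 r 0.0549  resist 13.33  outward 1.36 z 0.1828 fz 8.2 op 0.0213
{"x":-0.0031,"y":0.0066,"z":0,"roll":0},{"x":-0.0069,"y":0.0129,"z":0,"roll":0},{"x":-0.0113,"y":0.0188,"z":0,"roll":0},{"x":-0.0162,"y":0.0242,"z":0,"roll":0},{"x":-0.0217,"y":0.0291,"z":0,"roll":0},{"x":-0.0276,"y":0.0334,"z":0,"roll":0},
```

```bash
python3 -m pendant '[{"x":0,"y":0,"z":0,"roll":0},{"x":0,"y":0,"z":0,"roll":0},{"x":0,"y":0,"z":0,"roll":0}]'; python3 -c "
from h import *
C=(.5332,.0635)
feel(-4.954,C)
s=eyes.get_image('scene')['frame']; cv2.imwrite('pics/s7.png',cv2.resize(s[180:285,225:330],None,fx=5.7,fy=5.7,interpolation=cv2.INTER_CUBIC)[:,:,::-1])
feel(-4.954,C)
"
```

```text
clock: 16.42
tool_pos: [0.543, 0.1176, 0.1829]
eef_rot: [-3.137, -0.002, 1.721]
ft_force: [-10.1, 1.8, 5.6]
opening: 0.0209
t 16.43 cmd -4.954 meas ang 1.392 r 0.0550  resist 10.29  outward -0.03 z 0.1829 fz 5.6 op 0.0209
t 16.48 cmd -4.954 meas ang 1.393 r 0.0550  resist 10.18  outward 0.05 z 0.1829 fz 6.6 op 0.0213
```

View pics/s7.png

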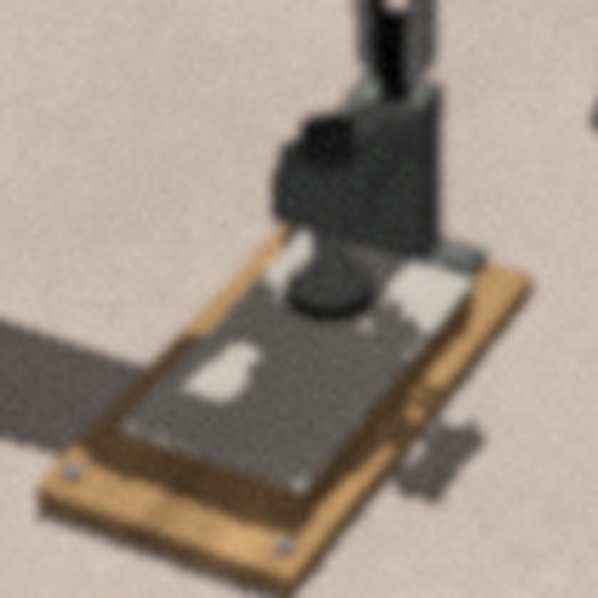

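Contact is felt: resistance rose from 9.3 to 13.3 N moving and 10.2 N paused, and the pad is down on the panel at px ~(330,300). A small further turn to sit mid-band.

```bash
python3 -m pendant '[{"x":-0.0010,"y":0.0024,"z":0,"roll":0},{"x":-0.0021,"y":0.0047,"z":0,"roll":0},{"x":-0.0034,"y":0.0070,"z":0,"roll":0}]'; python3 -c "
from h import *
feel(-5.06,(.5332,.0635))"
python3 -m pendant '[{"x":0,"y":0,"z":0,"roll":0},{"x":0,"y":0,"z":0,"roll":0},{"x":0,"y":0,"z":0,"roll":0}]'; python3 -c "
from h import *
feel(-5.06,(.5332,.0635))"
```

```text
clock: 16.85
tool_pos: [0.5477, 0.1165, 0.1828]
eef_rot: [-3.135, -0.004, 1.721]
ft_force: [-13.1, 4.7, 7.9]
opening: 0.0216
t 16.85 cmd -5.060 meas ang 1.304 r 0.0549  resist 13.84  outward 1.14 z 0.1828 fz 7.9 op 0.0216
clock: 17.23
tool_pos: [0.5478, 0.1164, 0.1828]
eef_rot: [-3.135, -0.004, 1.721]
ft_force: [-11.7, 3.1, 6.1]
opening: 0.0213
t 17.23 cmd -5.060 meas ang 1.301 r 0.0549  resist 12.07  outward -0.12 z 0.1828 fz 6.1 op 0.0213
```

Moving 13.8 N and paused 12.1 N, i.e. ~5 N above free (~50–55 N clamp). Unload the arm's spring before opening.

```bash
python3 -m pendant '[{"x":0.0012,"y":-0.0020,"z":0,"roll":0},{"x":0.0023,"y":-0.0040,"z":0,"roll":0},{"x":0.0023,"y":-0.0040,"z":0,"roll":0}]'; python3 -c "
from h import *
feel(0,(.5332,.0635))"
```

```text
clock: 17.6
tool_pos: [0.5476, 0.1165, 0.183]
eef_rot: [3.14, -0.001, 1.72]
ft_force: [0.4, 2.0, -0.0]
opening: 0.0213
t 17.60 cmd 0.000 meas ang 1.305 r 0.0549  resist 0.13  outward 2.03 z 0.1830 fz -0.0 op 0.0213
```

```bash
python3 -m pendant '[{"x":0,"y":0,"z":0,"roll":0},{"x":0,"y":0,"z":0,"roll":0},{"x":0,"y":0,"z":0,"roll":0},{"x":0,"y":0,"z":0,"roll":0},{"x":0,"y":0,"z":0,"roll":0},{"x":0,"y":0,"z":0,"roll":0},{"x":0,"y":0,"z":0,"roll":0},{"x":0,"y":0,"z":0,"roll":0}]' -1
python3 -m pendant '[{"x":0,"y":0,"z":-0.03,"roll":0},{"x":0,"y":0,"z":-0.08,"roll":0},{"x":0,"y":0,"z":-0.14,"roll":0},{"x":0,"y":0,"z":-0.2,"roll":0},{"x":-0.08,"y":0,"z":-0.2,"roll":0},{"x":-0.16,"y":0,"z":-0.2,"roll":0},{"x":-0.24,"y":0,"z":-0.2,"roll":0},{"x":-0.24,"y":0,"z":-0.2,"roll":0},{"x":-0.24,"y":0,"z":-0.2,"roll":0},{"x":-0.24,"y":0,"z":-0.2,"roll":0}]'
python3 - <<'E'
from h import *
import pickle
T=pose(); d=eyes.get_image('wrist'); pickle.dump((T,d),open('w8.pkl','wb')); cv2.imwrite('pics/w8.png',cv2.resize(d['frame'][0:280,180:390],None,fx=2.1,fy=2.1,interpolation=cv2.INTER_CUBIC)[:,:,::-1])
s=eyes.get_image('scene')['frame']; cv2.imwrite('pics/s8.png',s[:,:,::-1])
print(manip.get_obs()['ft_force'])
E
```

```text
clock: 18.6
tool_pos: [0.5473, 0.1162, 0.183]
eef_rot: [3.142, 0.0, 1.72]
ft_force: [0.0, -0.4, -0.6]
opening: 0.0934
clock: 19.85
tool_pos: [0.574, -0.0604, 0.3331]
eef_rot: [3.141, -0.0, 1.722]
ft_force: [0.8, -0.3, -0.7]
opening: 0.0943
[0.23001397 0.21105514 0.03332378]
```

View pics/w8.png

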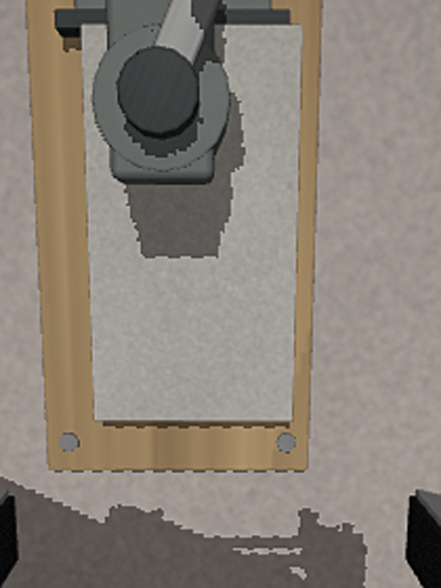

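View pics/s8.png

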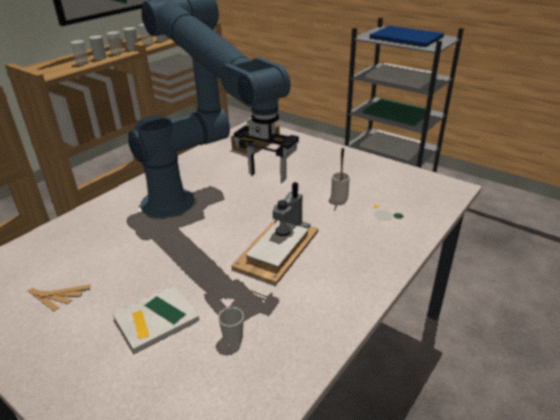

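Run:
```python
from h import *
import pickle
T,d=pickle.load(open('w8.pkl','rb'));O=np.array([.5361,.0626]);yaw=1.722
def tb(p): 
    q=np.array(p[:2])-O; return np.array([np.cos(yaw)*q[0]+np.sin(yaw)*q[1],-np.sin(yaw)*q[0]+np.cos(yaw)*q[1]]).round(4)
B=lambda u,v:(180+u/2.1-.25,v/2.1-.25)
print('panel',[tb(onz(d,B(*p),.048,T)) for p in [(82,25),(302,25),(293,420),(95,419)]],'bed',[tb(onz(d,B(*p),.018,T)) for p in [(49,470),(307,470)]],'stop',[tb(onz(d,B(*p),.038,T)) for p in [(57,22),(289,22)]])
```

```text
panel [array([0.0549, 0.0487]), array([ 0.0549, -0.0701]), array([-0.1637, -0.0705]), array([-0.1631,  0.0491])] bed [array([-0.2038,  0.0847]), array([-0.2038, -0.0836])] stop [array([0.0588, 0.064 ]), array([ 0.0589, -0.0639])]
```

```bash
python3 -c "
from rig import manip
print(manip.sign_off())"
```

```text
the job is handed in; nothing more can be done
None
```

The panel is clamped against the stop and the job is handed in at about 20 s of the 72 s allowed. The hand-in gave no verdict.

**What I did:** I pushed the panel's near end with both fingertips until the force climbed to 14 N with no further movement. I then gripped the knob and turned the crank clockwise about 4 rad. After backing off to take the arm's load off the crank, I opened the gripper and moved clear.

**Last checks:**
- **Position:** the panel's near end is 163–165 mm before the screw axis, where home is 165 mm. It is square within about 0.005 rad, and its centre is about 10 mm off the bed's middle line.
- **Clamping:** the crank resisted 13.8 N while turning (about 9.3 N free) and 12.1 N when paused. That is about 5 N above free running, which I estimate at 50–55 N of clamping. It is inferred from the crank force, not measured directly.
- **Bystanders:** the cup, jar and canvas look unmoved in the last scene picture. I did not measure their positions.

**Disagreements:**
- **Pad gap:** from the picture I estimated 23 mm, but contact came after about 17–19 mm of screw travel, so I went by feel.
- **Crank circle:** its fitted centre was about 2.5 mm off the camera estimate. I corrected for this while turning.
- **Stop edge:** in the last wrist picture the visible stop edge seemed 4 mm beyond the panel. I put this down to the panel hiding the foot of the stop, since the push force and the near-end position both indicate it is flush.

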